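# Snap the grease coupler onto the checkout belt's bearing nipple and hold it

### The arm

A 7-joint arm with a two-finger parallel gripper is mounted at the origin on the work surface. World frame = base frame: x ahead of the robot, y to its left, z up, the work surface at z = 0. Lengths are in m, angles in rad, forces in N, time in s.
With the tool pointing down it reaches from about 0.425 to 0.875 m from the base axis. Payload 4.7 kg.
Tool frame: the origin (TCP) lies at the very end of the fingers, on their centre line; the grasp point (between the pads) lies 19 mm behind it; z points along the fingers, y is the direction in which the jaws open and shut (so a half turn about z gives the same grasp; the last joint's range is limited). The gripper opens to 87 mm and grips with 3 to 60 N. Pads are 19 mm wide; open, the fingers measure 117 mm over their backs; the gripper's body (75 mm by 190 mm) begins 51 mm behind the grasp point.
Start: joints at [1.272, 0.321, -0.07, 1.45, 0.023, 1.371, -0.057], TCP at [0.2, -0.618, 0.223] pointing down, gripper open.
Joint ranges: [-2.86, 2.86], [-0.3, 2.09], [-1.38, 1.24], [0.06, 2.45], [-1.56, 4.7], [0.09, 2.05], [-2.69, 2.69]. Speed limits (rad/s): [2.57, 2.57, 3.14, 3.14, 3.14, 3.14, 3.14].

### API

Orientations are given as a rotation vector (axis times angle).
In Python, from bench import * gives the robot as it stands.
- The arm moves only by the shell command python3 -m jog 'ROWS' [OPENING] [FORCE]. ROWS is JSON, a list of rows, each a list of 4 numbers: the shift along the world's x, y, z in mm, then the turn about the world's z in rad. In form: [[x, y, z, twist], ...]. A call has exactly 8 rows; each row is the pose to reach, as a shift and turn from the pose commanded when the call began; what a row does not reach only later rows make up. A row lasts 1/8 s, in which the tool goes at most 62.5 mm and 10.7 degrees, less where a joint would pass 70% of its speed; a pose out of reach is approached as far as the arm can. A call with a gripper value outside its range is refused whole. OPENING is the opening, from -1 (shut) to 1 (fully open), set as the call begins (- or left out, the last holds). The fingers move at their own pace and stop on an object; FORCE is the grip in N (left out, the last holds). Time passes only in rows, so rows that repeat a pose let the fingers close, or fill a call up. It gives the time, the measured TCP pose, the force and the opening at its end, in the units of the state.
- get_state(): the state, without advancing time (a new reading comes with each control period).
- get_image(name): name is "scene" or "top" or "wrist"; returns a dict with "image" (480x640x3 uint8, red, green, blue), "fx", "fy", "cx", "cy" (pixels), "position" and "rotation" of the camera in the world; the wrist camera has in their place "tool_from_camera" (4x4, takes a point from camera to tool coordinates, whose origin is the TCP and whose axes are the flange's). Camera axes: x right, y down, z forward; pixel columns grow to the right and rows downward; lengths in m; the calibration is good to about 2 mm. The wrist camera is an equidistant fisheye: a pixel r from the principal point sees the ray r / f radians off the axis. A picture is of the moment at which its call begins: read the wrist's pose just before it. There is no depth.
- close_job(): hands the job in, once; it reports no verdict.
The state is a dict: "time": time; "joint_positions": joint angles; "qd": joint speeds; "joint_torque": joint torques, N m; "position": TCP position; "tool_rot": TCP orientation; "ft_force": force on the tool from outside, world axes, zero at the start; "torque": the same for the moment, N m; "grip_width": opening from 0.0 (shut) to 1.0 (fully open).
Only numpy, scipy, OpenCV 4.12 (cv2) and the standard library are available. Lean on these libraries where they do the work, as an engineer would, in place of code of your own. Each camera call takes 0.05 s, during which the arm holds its last target. There are 200 camera calls.

### The job

The checkout's belt roller needs greasing: pick up the larger of the two steel couplers from the rubber mat and push its open mouth squarely over the tilted grease nipple on the bearing block until it snaps through and is fully home. Finish still gripping the coupler and holding it pressed fully home against the nipple's spring; do not let go. Leave the smaller coupler, the tin and the wrench where they are.

Things in the scene. Friction and masses are not known exactly. Their poses are not given: they have to be found in the camera images.
- coupler: The larger coupler: round plain steel, 75 mm tall, loose, 0.2 to 0.35 kg, standing mouth down on the mat. Origin: centre of its mouth (underside); z along its axis to the closed top. Outside: rim 40 mm wide, 32 mm from 12 to 30 mm height, then a grip of 30 mm diameter up to the top. Inside: mouth 32 mm wide tapering over 12 mm to a 24 mm bore with a flat seat 26 mm above the mouth.
- small_coupler: The smaller coupler, not for this nipple: same steel and shape, 55 mm tall, 21 mm in diameter (25 mm at the rim), on the same mat, 100 mm between the two axes. Which of them stands on which side varies. Leave it alone. Origin: centre of its underside.
- bearing: Belt roller in two grey pillow blocks, fixed; place and yaw vary. Base plate 150 x 250 x 10 mm, from y +35 to -215 mm; origin: its underside, below the block that carries the nipple (y 0; the other at y -180). Shaft along y, 45 mm high; housings 33 mm in radius, 78 mm high at the top; black roller 50 mm in diameter. Boss and nipple lean 0.45 rad from vertical towards the body's -x.
- nipple_tip (a point): Centre of the flat end of the steel button-head nipple, 20 mm in diameter, standing 38 mm out of its 32 mm wide boss. z points outward along its axis, 0.45 rad from vertical. At rest it lies 118 mm above the counter and 35 mm towards -x from the bearing's origin; it sinks into the boss as it is pressed.
- nipple (a joint): How far the nipple is pressed into its boss along its axis, m: 0 at rest, 0.008 fully home at a hard stop. The push needed is about 5 N at first, rises to about 10.5 N at 2 mm, snaps through to about 4.5 N at 6 mm and is about 10 N fully home. It springs back when not held.
- mat: Flat black rubber mat, 130 x 220 x 3 mm, fixed, on which the couplers stand; origin at its underside centre. Its place and yaw vary.
- tin: Closed steel tin, 70 mm diameter, 100 mm tall, bystander. Origin: centre of its underside.
- wrench: Steel wrench lying on the counter, bystander. Origin on its underside.
Mind the look-alikes: they are no part of the job. Leave any purple or red look-alike of the coupler alone.

How it is judged:
On the way, in this order (a step that is already met when the one before it is completed fails the run):
1. the larger coupler is lifted off the mat in the fingers (height (world z) of coupler above 0.03 m and contact force between the fingers and coupler above 2 N), for 0.2 s.
2. the coupler is squarely over the nipple and has snapped it fully home (value of joint nipple above 0.0062 m and angle between the z axis of coupler and the z axis of nipple_tip, either way round below 0.14 rad and z of coupler in the frame of nipple_tip below -0.022 m and contact force between coupler and bearing above 3 N and contact force between the fingers and coupler above 4 N), for 0.3 s.
At the end, for the whole second after the job is handed in: The nipple is pressed in more than 6.2 of its 8 mm (past the snap) inside the larger coupler's bore (mouth more than 22 mm below the tip, axes within 0.14 rad), the coupler pushes on it with more than 3 N and is gripped in the fingers with more than 4 N; this lasts through the final second (all of step 2); the arm keeps its last pose, push and grip.
It fails at once if the smaller coupler is disturbed (moved more than 30 mm or tipped) (distance of small_coupler from where it was at the start of the episode above 0.03 m or angle between small_coupler's own z axis and vertical above 0.5 rad).
It fails at once if the tin is disturbed (moved more than 30 mm or tipped) (distance of tin from where it was at the start of the episode above 0.03 m or angle between tin's own z axis and vertical above 0.5 rad).
It fails at once if the wrench is disturbed (moved more than 30 mm or tipped) (distance of wrench from where it was at the start of the episode above 0.03 m or angle between wrench's own z axis and vertical above 0.5 rad).
It also fails if it takes over 42 s, if anything falls off the work surface, if the arm or the gripper's body presses on something with over 40 N, if the wrist force passes 120 N, or if a joint passes its speed limit or range.

## Working session

There is one attempt and no reset: what is moved stays moved. The work goes in short steps, Python scripts to look and compute and a shell command to move; the robot and the scene stay as the last step left them, time stands still between calls to the robot, and variables do not carry over. Pictures are saved under pics/ and viewed, about 8 in all and at most 12, crops included, and the job is handed in when it is done.

```bash
mkdir -p pics
cat > h.py <<'E'
from bench import *
import numpy as np, cv2
from scipy.spatial.transform import Rotation as R
def ray(im,u,v):
    d=np.array([(u-im["cx"])/im["fx"],(v-im["cy"])/im["fy"],1.]); M=np.array(im["rotation"])
    M=M if M.shape==(3,3) else R.from_rotvec(M).as_matrix()
    return np.array(im["position"]),M@d
def onz(im,u,v,z):
    p,d=ray(im,u,v); return p+d*(z-p[2])/d[2]
def proj(im,P):
    M=np.array(im["rotation"]); M=M if M.shape==(3,3) else R.from_rotvec(M).as_matrix()
    c=M.T@(np.array(P)-im["position"]); return im["cx"]+im["fx"]*c[0]/c[2],im["cy"]+im["fy"]*c[1]/c[2]
def grab(n):
    im=get_image(n); import pickle; pickle.dump(im,open(f"{n}.pkl","wb")); return im
E
python3 - <<'E'
from h import *
print(get_state())
for n in("scene","top"):
    im=grab(n); cv2.imwrite(f"pics/{n}1.png",im["image"][:,:,::-1]); print(n,im["fx"],im["fy"],im["cx"],im["cy"],im["position"],im["rotation"])
E
```

```text
{'time': 0.0, 'joint_positions': array([ 1.27210829,  0.32181834, -0.07010031,  1.45167961,  0.02259965,
        1.37074091, -0.05689328]), 'qd': array([ 9.20695632e-04, -2.26042988e-04,  7.14739324e-05,  1.35016386e-03,
       -5.34164488e-04, -5.26454502e-04, -7.92275741e-04]), 'joint_torque': array([-5.96306927e-04, -4.91287279e+01, -4.04296154e-01, -3.12527132e+01,
       -6.40406460e-02,  4.37662506e-02,  1.70614076e-04]), 'position': array([ 0.19981083, -0.61796317,  0.22146231]), 'tool_rot': array([-3.10144011e+00, -4.89123182e-01,  5.94176233e-04]), 'ft_force': array([-0.70807848,  0.53121577, -0.47968636]), 'torque': array([-0.02934396,  0.04703964, -0.02995845]), 'grip_width': 0.9984019120314193}
scene 543.0867681466605 543.0867681466605 314.51165078950726 236.51722341572264 [ 0.97514446 -0.36103412  0.77520175] [-2.21812431 -0.83158971  0.32926708]
top 492.9605979692931 492.9605979692931 321.93649395449665 237.81174811841223 [0.4053264  0.17498823 1.10219109] [-2.21717911  2.15868507 -0.13967571]
```

View pics/scene1.png

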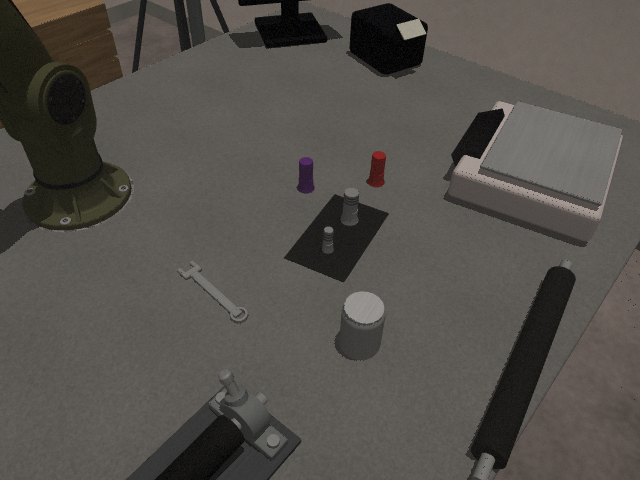

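View pics/top1.png

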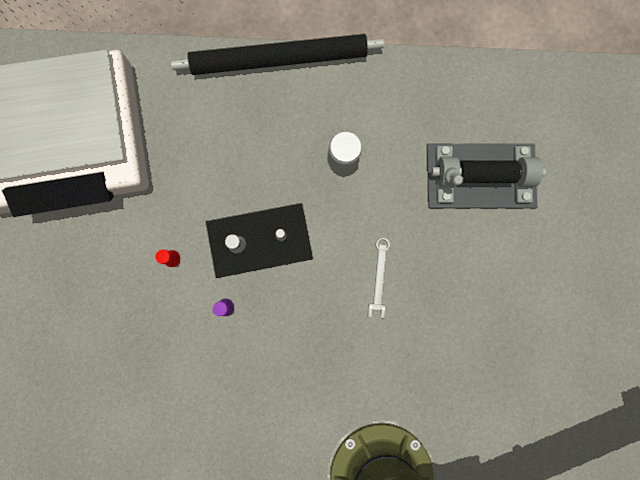

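The top view shows the large coupler at (233,241), the small one at (280,233), the tin at (345,148), the wrench at (380,280) and the bearing at (482,175) with the nipple tip near (456,179). The candidates are the plain steel pair on the mat, red (167,257) and purple (223,308). The taller, wider steel one at (233,241), or (350,205) in the scene view, fits the description. I'll measure it and confirm in one crop.

Run:
```python
from h import *
import pickle
t=pickle.load(open("top.pkl","rb")); s=pickle.load(open("scene.pkl","rb"))
g=cv2.cvtColor(t["image"],cv2.COLOR_RGB2GRAY)
for nm,(x0,x1,y0,y1),z in(("big",(215,255,225,260),.078),("small",(270,295,222,245),.058),("tin",(325,365,125,165),.1)):
    m=(g[y0:y1,x0:x1]>185).astype(np.uint8); n,_,st,c=cv2.connectedComponentsWithStats(m); k=1+st[1:,4].argmax(); u,v=c[k]+[x0,y0]
    print(nm,u,v,st[k],onz(t,u,v,z).round(4))
# baseplate corners
m=cv2.inRange(g,0,0)
ro=g[130:220,415:550]
print("plate corners px->", [onz(t,u,v,.01).round(4) for u,v in((428,144),(537,144),(537,208),(427,208))])
print("tip top", onz(t,457,180,.118).round(4),"scene tip",onz(s,227,376,.118).round(4))
a=cv2.resize(t["image"][140:215,415:550],None,fx=5,fy=5,interpolation=cv2.INTER_CUBIC)
b=cv2.resize(s["image"][350:480,180:310],(375,375),interpolation=cv2.INTER_CUBIC)
c=cv2.resize(s["image"][180:280,280:400],(375,312),interpolation=cv2.INTER_CUBIC)
o=np.zeros((600,800,3),np.uint8); o2=cv2.resize(a,(420,233)); o[:233,:420]=o2; o[225:600,425:800]=b; o[280:592,:375]=c
cv2.imwrite("pics/c1.png",o[:,:,::-1])
```

```text
big 231.72916666666666 241.02083333333334 [ 10  10  14  13 144] [0.4913 0.3297 0.078 ]
small 279.7647058823529 232.76470588235293 [ 6  7  8  8 51] [0.5134 0.232  0.058 ]
tin 345.41701534170153 146.19665271966528 [  6   7  30  30 717] [0.6942 0.0993 0.1   ]
plate corners px-> [array([ 0.7319, -0.0964,  0.01  ]), array([ 0.7407, -0.3493,  0.01  ]), array([ 0.5917, -0.3468,  0.01  ]), array([ 0.584 , -0.0948,  0.01  ])]
tip top [ 0.6262 -0.1298  0.118 ] scene tip [ 0.6329 -0.1309  0.118 ]
```

View pics/c1.png

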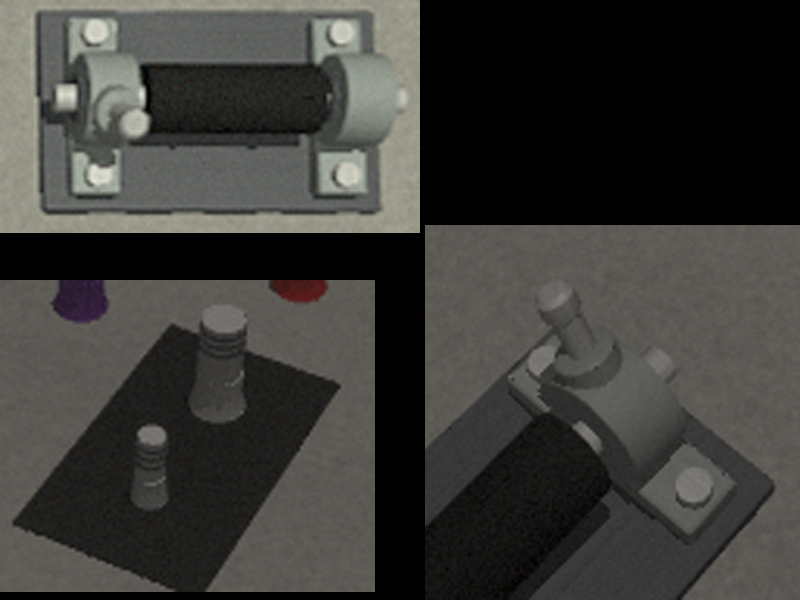

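```bash
python3 -m jog '[[37,50,0,-0.04],[74,100,0,-0.08],[111,150,0,-0.12],[148,200,0,-0.16],[185,250,0,-0.2],[222,300,0,-0.24],[259,350,0,-0.284],[296,400,0,-0.284]]' 0.3
cat >> h.py <<'E'
def wray(st,im,u,v):
    f=im["fx"]; a=np.array([u-im["cx"],v-im["cy"]]); r=np.hypot(*a); th=r/f
    d=np.r_[a/r*np.sin(th),np.cos(th)]; T=np.array(im["tool_from_camera"]); M=R.from_rotvec(st["tool_rot"]).as_matrix()
    return st["position"]+M@T[:3,3], M@T[:3,:3]@d
def wonz(st,im,u,v,z):
    p,d=wray(st,im,u,v); return p+d*(z-p[2])/d[2]
def wproj(st,im,P):
    T=np.array(im["tool_from_camera"]); M=R.from_rotvec(st["tool_rot"]).as_matrix()
    c=T[:3,:3].T@(M.T@(np.array(P)-st["position"])-T[:3,3]); th=np.arctan2(np.hypot(c[0],c[1]),c[2]); r=im["fx"]*th; k=np.hypot(c[0],c[1])
    return im["cx"]+r*c[0]/k, im["cy"]+r*c[1]/k
E
python3 - <<'E'
from h import *
import pickle
st=get_state(); im=grab("wrist"); pickle.dump((st,im),open("w1.pkl","wb")); cv2.imwrite("pics/w1.png",im["image"][:,:,::-1])
print(st["position"],st["tool_rot"],np.array(im["tool_from_camera"]).round(3),im["fx"],wproj(st,im,[.627,-.131,.118]))
E
```

```text
time: 1.1
position: [0.4967, -0.2168, 0.2224]
tool_rot: [3.141, 0.044, -0.0]
ft_force: [1.7, -1.1, 0.8]
grip_width: 0.651
[ 0.49666403 -0.2167932   0.22240392] [ 3.14093480e+00  4.42177397e-02 -3.16431956e-04] [[ 0.    -0.957 -0.289  0.079]
 [ 1.     0.     0.     0.   ]
 [-0.    -0.289  0.957 -0.161]
 [ 0.     0.     0.     1.   ]] 371.64829954431775 (np.float64(210.55829485750328), np.float64(57.50780378527651))
```

View pics/w1.png

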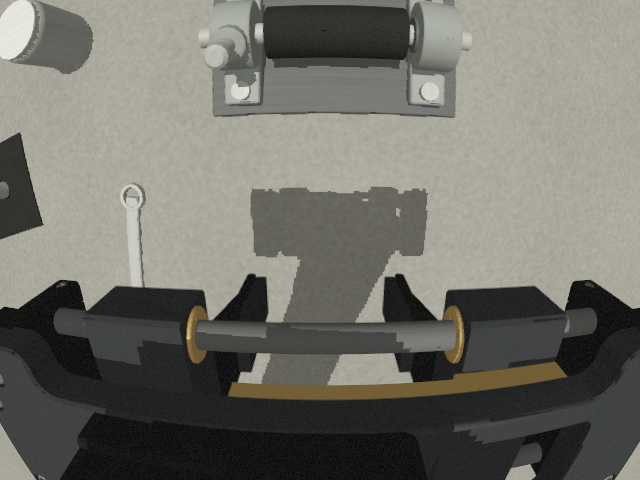

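```bash
python3 -m jog '[[0,62,0,0],[0,124,0,0],[0,186,0,0],[0,248,0,0],[0,310,0,0],[-2,372,0,0],[-4,434,0,0],[-5,496,0,0]]'
python3 -m jog '[[0,50,0,0],[0,52,-40,0],[0,52,-80,0],[0,52,-80,0],[0,52,-80,0],[0,52,-80,0],[0,52,-80,0],[0,52,-80,0]]'
python3 - <<'E'
from h import *
import pickle
st,im=pickle.load(open("w1.pkl","rb"))
print("tip",wonz(st,im,215,55,.118),"plate corner",wonz(st,im,213,117,.01),wonz(st,im,455,117,.01))
st=get_state(); im=grab("wrist"); pickle.dump((st,im),open("w2.pkl","wb")); cv2.imwrite("pics/w2.png",im["image"][:,:,::-1])
print(st["position"],wproj(st,im,[.4913,.3297,.078]))
E
```

```text
time: 2.15
position: [0.4908, 0.2787, 0.2225]
tool_rot: [3.141, 0.044, 0.001]
ft_force: [1.0, -0.5, -0.3]
grip_width: 0.65
time: 3.15
position: [0.4913, 0.3296, 0.1433]
tool_rot: [-3.141, -0.045, -0.002]
ft_force: [-0.6, -0.1, -0.2]
grip_width: 0.652
tip [ 0.62868853 -0.13433624  0.118     ] plate corner [ 0.58501636 -0.1008202   0.01      ] [ 0.59344479 -0.34870247  0.01      ]
[0.4913381  0.32956881 0.14329324] (np.float64(323.93514329528693), np.float64(250.9717713610993))
```

View pics/w2.png

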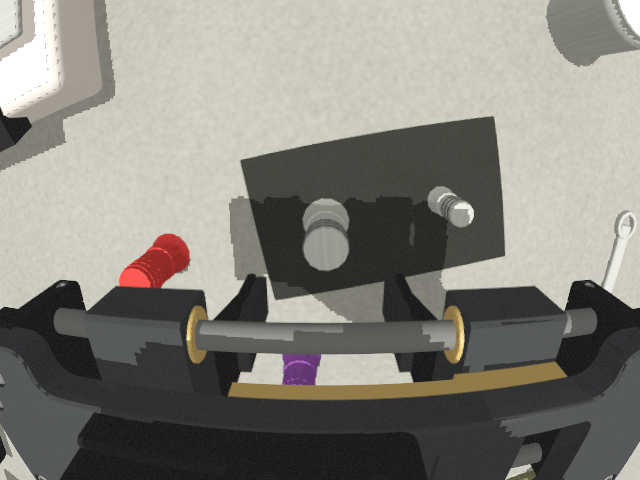

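Looking down, the large coupler's top is at (326,248), against a prediction of (324,251). It's centred between the fingers, and the small one is clear at (460,213). Descending.

```bash
python3 -m jog '[[1,0,-30,0],[1,0,-60,0],[1,0,-85,0],[1,0,-101,0],[1,0,-101,0],[1,0,-101,0],[1,0,-101,0],[1,0,-101,0]]'
python3 -m jog '[[0,0,0,0],[0,0,0,0],[0,0,0,0],[0,0,0,0],[0,0,0,0],[0,0,0,0],[0,0,0,0],[0,0,0,0]]' -1 15
python3 -m jog '[[0,0,20,0],[0,0,60,0],[0,0,110,0],[0,0,160,0],[0,0,185,0],[0,0,185,0],[0,0,185,0],[0,0,185,0]]'
```

```text
time: 4.2
position: [0.4925, 0.3297, 0.0423]
tool_rot: [-3.141, -0.045, -0.002]
ft_force: [0.8, -0.0, 0.0]
grip_width: 0.649
time: 5.2
position: [0.492, 0.3294, 0.0415]
tool_rot: [3.141, 0.045, -0.0]
ft_force: [-0.6, -0.0, 0.3]
grip_width: 0.341
time: 6.2
position: [0.4912, 0.3288, 0.2248]
tool_rot: [3.14, 0.045, -0.004]
ft_force: [1.0, 0.1, -3.1]
grip_width: 0.338
```

```bash
python3 -m jog '[[10,-55,0,0],[25,-113,0,0],[42,-171,0,0],[60,-229,0,0],[78,-287,0,0],[97,-345,0,0],[116,-403,0,0],[134,-457,0,0]]'
python3 -m jog '[[5,-4,0,0],[5,-4,-5,0],[5,-4,-10,0],[5,-4,-10,0],[5,-4,-10,0],[5,-4,-10,0],[5,-4,-10,0],[5,-4,-10,0]]'
python3 - <<'E'
from h import *
import pickle
st=get_state(); w=grab("wrist"); s=grab("scene"); t=grab("top"); pickle.dump((st,w),open("w3.pkl","wb"))
print(st["position"],st["tool_rot"],st["ft_force"])
tip=[.6285,-.133,.118]; print(wproj(st,w,tip),proj(s,tip),proj(t,tip))
o=np.zeros((600,800,3),np.uint8)
u,v=map(int,proj(s,tip)); a=s["image"][v-90:v+60,u-75:u+75]; o[:450,:450]=cv2.resize(a,(450,450),interpolation=cv2.INTER_CUBIC); print("scene crop origin",u-75,v-90)
u,v=map(int,wproj(st,w,tip)); b=w["image"][max(v-90,0):v+90,u-87:u+87]; o[:b.shape[0]*2,452:452+348]=cv2.resize(b,None,fx=2,fy=2); print("wrist origin",u-87,max(v-90,0))
cv2.imwrite("pics/c3.png",o[:,:,::-1])
E
```

```text
time: 7.2
position: [0.6258, -0.1298, 0.2251]
tool_rot: [-3.141, -0.044, 0.003]
ft_force: [1.1, 0.3, -2.0]
grip_width: 0.339
time: 8.2
position: [0.631, -0.1316, 0.2167]
tool_rot: [3.141, 0.045, 0.0]
ft_force: [0.1, -0.4, -3.4]
grip_width: 0.337
[ 0.63102912 -0.13155458  0.21672077] [3.14109170e+00 4.50178029e-02 2.34850734e-04] [ 0.14062549 -0.41753227 -3.44596018]
(np.float64(326.0508063332881), np.float64(239.0792271554359)) (np.float64(223.63939778012994), np.float64(375.1430941702675)) (np.float64(458.5629258095911), np.float64(178.9477017153913))
scene crop origin 148 285
wrist origin 239 149
```

View pics/c3.png

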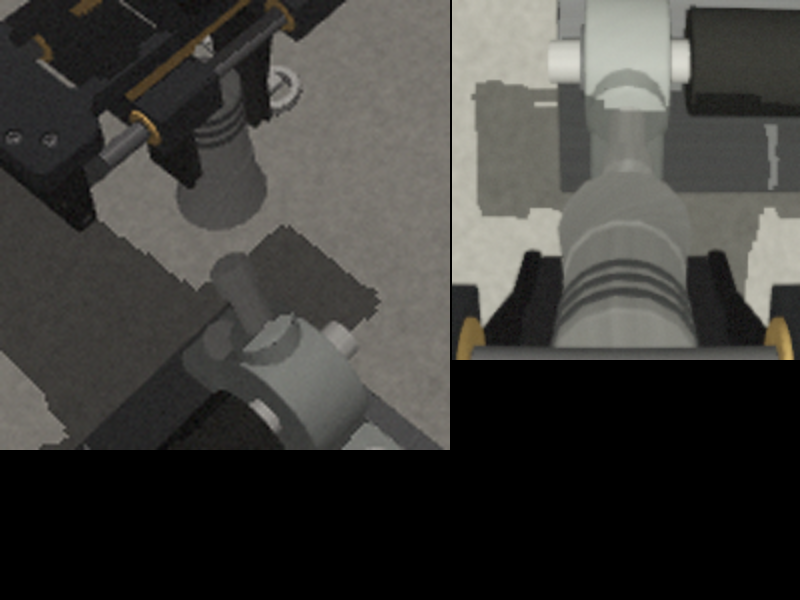

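Run:
```python
from h import *
import pickle
s=pickle.load(open("scene.pkl","rb"))
m=[.631,-.1316,.178]; print("mouth pred",proj(s,m),"obs 221.8 350.7")
for a in np.linspace(0,2*np.pi,9)[:-1]: print(np.round(proj(s,[m[0]+.02*np.cos(a),m[1]+.02*np.sin(a),m[2]]),1))
for d in ([0,0,0],[.005,0,0],[0,.005,0],[0,0,.005]): print(d,np.round(proj(s,np.array([.6285,-.133,.118])+d),1))
```

```text
mouth pred (np.float64(221.0680155238636), np.float64(350.6081692162018)) obs 221.8 350.7
[231.7 359.4]
[236.7 349.8]
[232.5 340.9]
[221.8 337.7]
[210.7 342. ]
[205.4 351.5]
[209.3 360.6]
[220.3 364. ]
[0, 0, 0] [223.6 375.1]
[0.005, 0, 0] [226.1 377.3]
[0, 0.005, 0] [226.3 372.7]
[0, 0, 0.005] [223.3 373.2]
```

Scene crop: coupler rim centred at full-image (222,350) and nipple tip at (225,374), both within 2 px of prediction. The wrist view shows the nipple neck in line with the coupler. Next I lower the mouth over the head.

```bash
python3 -m jog '[[0,-1,-20,0],[0,-1,-40,0],[0,-1,-52,0],[0,-1,-60,0],[0,-1,-64,0],[0,-1,-68,0],[0,-1,-72,0],[0,-1,-72,0]]' - 8
python3 - <<'E'
from h import *
s=grab("scene"); st=get_state(); print(st["ft_force"])
cv2.imwrite("pics/c4.png",cv2.resize(s["image"][300:430,150:310],None,fx=4,fy=4,interpolation=cv2.INTER_CUBIC)[:,:,::-1])
E
```

```text
time: 9.35
position: [0.6309, -0.1325, 0.1444]
tool_rot: [3.141, 0.045, -0.0]
ft_force: [-0.9, -0.4, -2.6]
grip_width: 0.339
[ 0.4359253   1.06784511 -3.24099802]
```

View pics/c4.png

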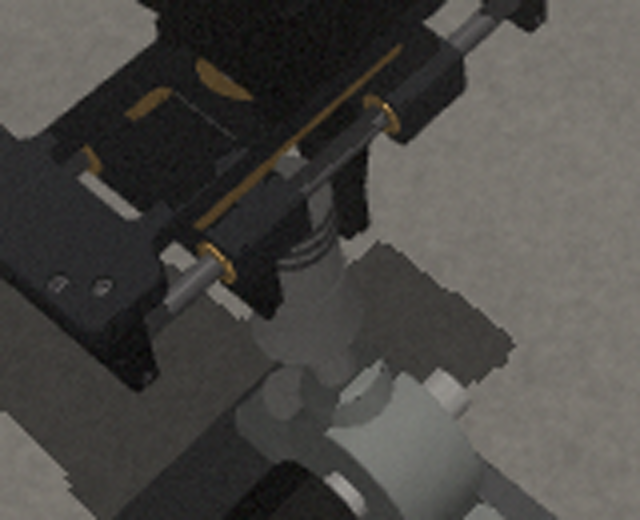

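The head is inside the mouth and there's no contact force. Now I swing the grip along an arc towards -x, lightly gripped, so the coupler pivots in the pads to the nipple's tilt.

```bash
python3 -m jog '[[-4,0,0,0],[-8,0,-0.3,0],[-12,0,-1.2,0],[-16,-1,-2.5,0],[-19,-1,-3.5,0],[-22,-1,-4.7,0],[-24,-1,-5.5,0],[-24,-1,-5.5,0]]' - 6
python3 - <<'E'
from h import *
s=grab("scene"); st=get_state(); print(st["ft_force"],st["torque"])
cv2.imwrite("pics/c5.png",cv2.resize(s["image"][300:430,150:310],None,fx=4,fy=4,interpolation=cv2.INTER_CUBIC)[:,:,::-1])
E
```

```text
time: 10.4
position: [0.6069, -0.1335, 0.1391]
tool_rot: [3.141, 0.045, -0.0]
ft_force: [1.4, 0.1, -2.9]
grip_width: 0.343
[ 1.53944883 -1.31502065 -3.18446795] [ 0.05022217 -0.3110849   0.00341286]
```

View pics/c5.png

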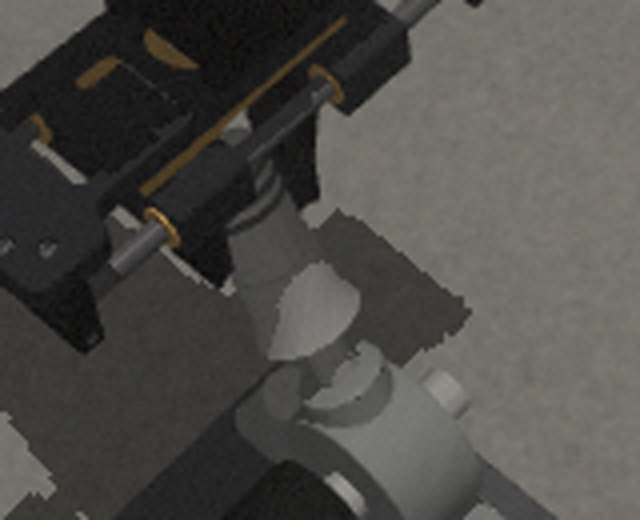

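The coupler now leans along the nipple axis, with its mouth around the neck above the boss. I slide it down the axis to near the seat and then grip firmly.

```bash
python3 -m jog '[[1,0,-2,0],[2,0,-4,0],[3,0,-6,0],[4,0,-8,0],[5,0,-10,0],[5.5,0,-11,0],[5.5,0,-11,0],[5.5,0,-11,0]]'
python3 -m jog '[[0,0,0,0],[0,0,0,0],[0,0,0,0],[0,0,0,0],[0,0,0,0],[0,0,0,0],[0,0,0,0],[0,0,0,0]]' - 45
python3 -m jog '[[0.4,0,-1,0],[0.9,0,-2,0],[1.3,0,-3,0],[1.8,0,-4,0],[2.2,0,-5,0],[2.6,0,-6,0],[2.6,0,-6,0],[2.6,0,-6,0]]'
```

```text
time: 11.45
position: [0.6124, -0.1334, 0.1285]
tool_rot: [3.141, 0.045, -0.0]
ft_force: [-1.6, 0.6, 3.0]
grip_width: 0.339
time: 12.45
position: [0.6126, -0.1335, 0.1282]
tool_rot: [3.141, 0.045, 0.0]
ft_force: [-2.4, 0.9, 4.5]
grip_width: 0.331
time: 13.45
position: [0.6153, -0.1334, 0.1222]
tool_rot: [3.141, 0.045, 0.001]
ft_force: [1.4, 0.9, 3.1]
grip_width: 0.336
```

Contact came as expected: about 6 N at first, and about 6 N again after a further 6.6 mm, which looks past the snap. I keep pushing to the hard stop.

```bash
python3 -m jog '[[0.3,0,-0.6,0],[0.5,0,-1.2,0],[0.8,0,-1.8,0],[1,0,-2.4,0],[1.3,0,-3,0],[1.3,0,-3,0],[1.3,0,-3,0],[1.3,0,-3,0]]'
python3 - <<'E'
from h import *
s=grab("scene"); st=get_state(); print(st["ft_force"],st["torque"],st["position"])
cv2.imwrite("pics/c6.png",cv2.resize(s["image"][300:430,150:310],None,fx=4,fy=4,interpolation=cv2.INTER_CUBIC)[:,:,::-1])
E
```

```text
time: 14.45
position: [0.6159, -0.1334, 0.1213]
tool_rot: [3.14, 0.045, -0.002]
ft_force: [-5.3, 1.7, 15.0]
grip_width: 0.333
[-6.62374051  0.89818978 15.66162266] [0.37089799 1.30374306 0.02221287] [ 0.61588597 -0.13341558  0.12132772]
```

View pics/c6.png

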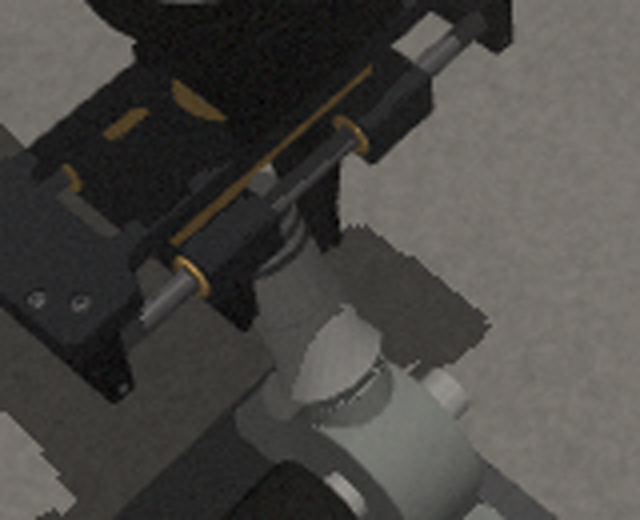

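The force has risen to about 20 N along the axis while the tool moved only about 1 mm of the 3 mm commanded, so this is the hard stop. One last check of squareness in an enlarged crop.

Run:
```python
from h import *
s=get_image("scene"); st=get_state(); print(st["time"],st["ft_force"],st["position"])
x0,y0,k=205,355,11
cv2.imwrite("pics/c7.png",cv2.convertScaleAbs(cv2.resize(s["image"][y0:y0+52,x0:x0+62],None,fx=k,fy=k,interpolation=cv2.INTER_CUBIC),alpha=1.6)[:,:,::-1])
psi=.031; P=st["position"]+[0,0,.019]
for th in(.31,.45,.59):
    n=np.array([-np.sin(th)*np.cos(psi),-np.sin(th)*np.sin(psi),np.cos(th)]); e1=np.array([-np.sin(psi),np.cos(psi),0]); e2=np.cross(n,e1)
    f=lambda h,r:np.array([(np.array(proj(s,P+n*(h-.0575)+r*(np.cos(a)*e1+np.sin(a)*e2)))-[x0,y0])*k for a in np.linspace(0,2*np.pi,73)])
    q=f(0,.02); e=cv2.fitEllipse(q.astype(np.float32)); print(th,"rim extents",q.min(0).round(),q.max(0).round(),"rightmost",q[q[:,0].argmax()].round(),"bottom",q[q[:,1].argmax()].round(),"ell",np.round(e[1]),round(e[2]))
```

```text
14.55 [-6.15107413  0.50844451 15.02547298] [ 0.61585284 -0.13345208  0.12129042]
0.31 rim extents [106. 258.] [408. 507.] rightmost [408. 345.] bottom [209. 507.] ell [219. 324.] 60
0.45 rim extents [150. 284.] [444. 523.] rightmost [444. 347.] bottom [233. 523.] ell [191. 327.] 57
0.59 rim extents [191. 304.] [475. 534.] rightmost [475. 351.] bottom [245. 534.] ell [158. 330.] 55
```

View pics/c7.png

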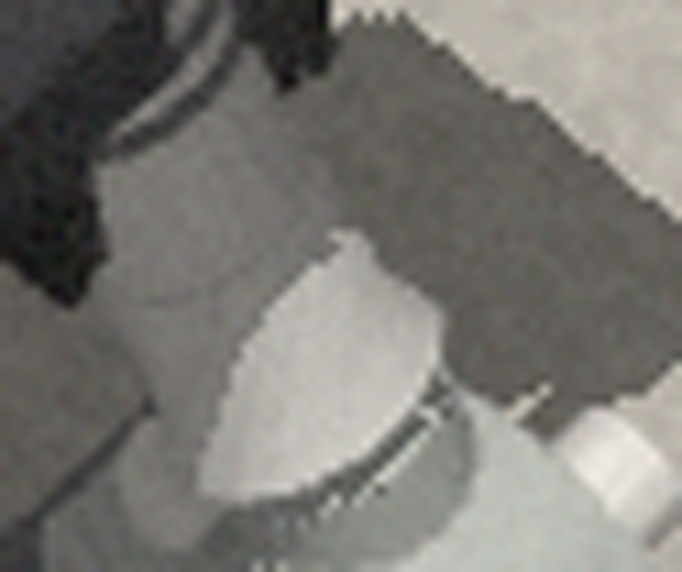

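The rim's right edge is at about (445,350). The prediction is 444 for 0.45 rad, 408 for 0.31 and 475 for 0.59, so the coupler is square. The force holds steady, so I'm handing in.

```bash
python3 -c "
from bench import *
print(close_job()); s=get_state(); print(s['time'],s['ft_force'],s['position'],s['grip_width'])"
```

```text
the job is handed in; nothing more can be done
None
the job is handed in; nothing more can be done
```

I picked the larger steel coupler off the mat and pivoted it in a light grip to the nipple's tilt. I then gripped it with 45 N and pushed it down the nipple's axis until it snapped through and stopped. I handed the job in still gripping and pressing; no verdict was reported.

- **Fully home:** the push was about 6 N at first contact and about 6 N again 6.6 mm later, past the snap. It then rose to about 20 N along the axis while the tool moved only 1 mm of the 3 mm commanded, and stayed steady. I inferred "home" from this, as the joint itself can't be read.
- **Squareness:** the rim's right edge was at 445 px, against a prediction of 444 px for 0.45 rad (408 for 0.31, 475 for 0.59). The rim's lowest point agreed less well, about 505 px against 523, which is closest to the 0.31 prediction (507).
- **Depth:** the grip ended about 2 mm higher along the axis than I had calculated, which is within the measuring error.
- **Bystanders:** I planned the path clear of the small coupler, tin and wrench and felt no unexpected force, but took no final picture of them.
- **Final reading:** the last reading was at 14.55 s, just before handing in; the state could not be read afterwards.

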